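# Load the carton that still has film in it

### The job

One of the two closed sealing-film cartons still holds a roll, the other only an empty core: find out which by its weight. Lay the full one in the sloping stand, orange slot end down against the lip, then slide the red-handled keeper down until it meets the carton, gently, and let go. Leave the empty carton lying flat on the bench and do not disturb the stoppered flask beside the mixer.

Things in the scene. Friction and masses are not known exactly. Their poses are not given: they have to be found in the camera images.
- carton_a: closed stiff carton, 110 x 64 x 64 mm, white and blue with an orange band round one end; origin at its centre. x along the 110 mm length, pointing away from the orange end; y across; z up as it lies on the bench. The cartons look alike: full weighs 0.40 to 0.57 kg, empty 0.09 to 0.12 kg, and which is which changes
- carton_b: the other carton, same size, look and axes as carton_a
- carton_a_slot (a point): centre of the orange slot end face of carton_a, 55 mm from its centre; axes as carton_a
- carton_b_slot (a point): centre of the orange slot end face of carton_b, 55 mm from its centre; axes as carton_b
- stand: fixed grey sheet-metal stand, 200 x 88 mm, 155 mm high (keeper handle to 210 mm); origin at the middle of its base on the bench; x level, from low front to high back; y across; z up. The bed climbs to the back at 35 degrees from level; across its low end a lip 24 mm high off the bed, along its sides cheeks 18 mm high off the bed and 74 mm apart; the keeper slides on its upper part
- stand_seat (a point): fixed point of the stand where the centre of a fully seated carton lies: on the middle line, 32 mm off the bed, 55 mm up the slope from the lip; axes as the stand (level)
- stand_lip (a point): point on the inner face of the lip plane, on the middle line, 32 mm off the bed: where the centre of the orange end face of a seated carton lies; axes as the stand (level)
- keeper (a joint): travel of the keeper down the slope, 0 (top) to 0.085 m; it begins between 0 and 0.03, meets a fully seated carton at 0.065, and stays where it is left (about 2 N of friction)
- keeper_face (a point): middle of the keeper's rubber face that meets the carton, 24 mm off the bed. x up the slope (away from the carton), y across, z square off the bed, so it also gives the slope of the bed
- keeper_grip (a point): point in the keeper's upright red handle fin, 60 mm off the bed and 20 mm below the fin's top, 25 mm up the slope from the face; the fin stands behind a black jaw 62 mm wide that rises 40 mm off the bed; the fin is 16 mm thick across the stand (y) and 26 mm long up the slope; axes as keeper_face
- flask: stoppered conical flask behind the mixer, 94 mm wide, 220 mm high, standing; origin under its centre; leave alone
- pipette_stand: fixed clear pipette stand with upright pipettes, between the two cartons: it fills 90 mm ahead by 200 mm across, up to 230 mm high; origin on the bench 30 mm nearer the robot than its middle, x ahead; carry things over or round it. The window glass lies about 0.65 m ahead of the robot, with an upright post at 0.61 m straight ahead
- vortex_mixer: fixed blue mixer, about 140 mm across and 130 mm high, beside the stand; origin under its middle

How it is judged:
On the way:
1. a carton lies in the stand, orange end down against the lip (((distance between carton_a_slot and stand_lip below 0.008 m and distance between carton_a and stand_seat below 0.008 m) or (distance between carton_b_slot and stand_lip below 0.008 m and distance between carton_b and stand_seat below 0.008 m))), for 0.2 s.
At the end, for the whole second after the job is handed in: The carton with the roll in it lies at rest in the stand, its orange end face within 8 mm of its place on the lip and its centre within 8 mm of its seat; the keeper's face is within 3.5 mm of the carton; the empty carton lies flat and at rest on the bench, clear of the stand (((distance between carton_a_slot and stand_lip below 0.008 m and distance between carton_a and stand_seat below 0.008 m and contact force between carton_b and anything else below 2.6 N and x of carton_a in the frame of keeper_face above -0.0585 m and height (world z) of carton_b between 0.02 and 0.04 m and angle between carton_b's own z axis and vertical below 0.15 rad and contact force between carton_b and stand below 0.05 N and linear speed of each of carton_a, carton_b below 0.01 m/s) or (distance between carton_b_slot and stand_lip below 0.008 m and distance between carton_b and stand_seat below 0.008 m and contact force between carton_a and anything else below 2.6 N and x of carton_b in the frame of keeper_face above -0.0585 m and height (world z) of carton_a between 0.02 and 0.04 m and angle between carton_a's own z axis and vertical below 0.15 rad and contact force between carton_a and stand below 0.05 N and linear speed of each of carton_b, carton_a below 0.01 m/s))); the robot touches nothing.
It fails at once if the flask is disturbed (moved more than 30 mm) (distance of flask from where it was at the start of the episode above 0.03 m).
It fails at once if a carton is crushed: pressed against the stand or its keeper with more than 80 N (contact force between any of carton_a, carton_b and stand above 80 N).
It also fails if it takes over 69 s, if anything falls off the work surface, if the arm or the gripper's body presses on something with over 40 N, if the wrist force passes 120 N, or if a joint passes its speed limit or range.

### The arm

A 7-joint arm with a two-finger parallel gripper is mounted at the origin on the work surface; the furniture and walls round the work are solid. World frame = base frame: x ahead of the robot, y to its left, z up, the work surface at z = 0. Lengths are in m, angles in rad, forces in N, time in s.
With the tool pointing down it reaches from about 0.425 to 0.925 m from the base axis. Payload 6.8 kg.
Tool frame: the origin (TCP) lies midway between the tips of the shut fingers; the grasp point (between the pads) lies 19 mm behind it; z points along the fingers, y is the line along which they close (so a half turn about z gives the same grasp; the last joint's range is limited). The gripper opens to 85 mm and grips with 20 to 120 N. Pads are 22 mm wide; open, the fingers measure 114 mm over their backs; the gripper's body (76 mm by 85 mm) begins 54 mm behind the grasp point. The pads swing forward as they close: fully open they stand 13 mm farther back than shut.
Start: joints at [1.239, 0.477, 0.022, 1.555, -0.011, 1.109, -0.083], TCP at [0.15, -0.658, 0.231] pointing down, gripper open.
Joint ranges: [-2.96, 2.96], [-0.34, 2.1], [-1.41, 1.46], [0.24, 2.44], [-1.37, 4.51], [0.17, 1.92], [-2.96, 2.96]. Speed limits (rad/s): [2.39, 2.39, 3.14, 3.14, 3.14, 3.14, 3.14].

### API

Orientations are given as a rotation vector (axis times angle).
In Python, from cell import * gives the robot as it stands.
- The arm moves only by the shell command python3 -m handwheel 'ROWS' [OPENING]. ROWS is JSON, a list of rows, each a list of 6 numbers: the shift along the tool's x, y, z in cm, then the turn, a rotation vector about the tool's x, y, z in rad. In form: [[tx, ty, tz, rx, ry, rz], ...]. A call has 1 to 8 rows; each row shifts and turns the commanded pose from where the row before left it, along the tool's axes as they then stand; what a row does not reach is not made up. A row lasts 1/8 s, in which the tool goes at most 62.5 mm and 10.7 degrees, less where a joint would pass 70% of its speed; a pose out of reach is approached as far as the arm can. A call with a gripper value outside its range is refused whole. OPENING is the closure, from -1 (fully open) to 1 (shut), set as the call begins (- or left out, the last holds). The fingers move at their own pace and stop on an object; the grip force is fixed at half the most. Time passes only in rows, so rows that do not move let the fingers close. It gives the time, the measured TCP pose, the force, the opening and the grip force at its end, in the units of the state.
- read_state(): the state, without advancing time (a new reading comes with each control period).
- capture(name): name is "side" or "top" or "wrist"; returns a dict with "image" (420x560x3 uint8, red, green, blue), "intrinsics" (3x3 intrinsics, pixels), "R" (3x3) and "t" (3): a world point X has camera coordinates R X + t; the wrist camera has in their place "T_tool_cam" (4x4, takes a point from camera to tool coordinates, whose origin is the TCP and whose axes are the flange's). Camera axes: x right, y down, z forward; pixel columns grow to the right and rows downward; lengths in m; the calibration is good to about 2 mm. The wrist camera is an equidistant fisheye: a pixel r from the principal point sees the ray r / f radians off the axis. A picture is of the moment at which its call begins: read the wrist's pose just before it. There is no depth.
- job_done(): hands the job in; it is judged then, once.
Trained networks look in the newest picture that a camera, given by its name, has taken for a name from the list of things; names that differ only in an ending like _2 or _b are one class to them, and where a whole thing is asked for, a point or a joint stands for the part that bears it (a point fixed in the world has none). Each returns a list of dicts, best first, with "p" (0 to 1); they miss things now and then, are a little off and sometimes report something else, mostly with a low value. They report only what shows in the picture. A call takes as long as a camera call.
- boxes_of(camera, label): "extent" ([centre column, centre row, width, height] in pixels, round what is visible of it).
- silhouettes(camera, label): "region" (420x560 bool, what is visible of it) and "extent" ([centre column, centre row, width, height] in pixels, round what is visible of it).
The state is a dict: "t": time; "joints": joint angles; "joint_vel": joint speeds; "joint_efforts": joint torques, N m; "tool_pos": TCP position; "tool_rot": TCP orientation; "ft_force": force on the tool from outside, world axes, zero at the start; "wrist_torque": the same for the moment, N m; "grip_width": finger opening in m; "gripper_force": force on a finger pad.
Only numpy, scipy, OpenCV 4.12 (cv2) and the standard library are available. Lean on these libraries where they do the work, as an engineer would, in place of code of your own. Each camera call takes 0.05 s, during which the arm holds its last target. There are 200 camera calls.

## Working session

There is one attempt and no reset: what is moved stays moved. The work goes in short steps, Python scripts to look and compute and a shell command to move; the robot and the scene stay as the last step left them, time stands still between calls to the robot, and variables do not carry over. Pictures are saved under pics/ and viewed, at most 10 in all, crops included, and the job is handed in when it is done.

```bash
ls; mkdir -p pics; python3 - <<'E'
from cell import *
import cv2,numpy as np
s=read_state(); print({k:np.round(v,3).tolist() for k,v in s.items()})
ims=[]
for n in ["side","top","wrist"]:
    c=capture(n); cv2.imwrite(f"pics/{n}0.png",c["image"][:,:,::-1])
    print(n,c["intrinsics"].tolist()); print({k:np.round(c[k],4).tolist() for k in c if k not in("image","intrinsics")})
    for l in ["carton_a","stand","keeper","flask","pipette_stand","vortex_mixer"]:
        print(l,[(round(b["p"],2),np.round(b["extent"]).tolist()) for b in boxes_of(n,l)][:3])
E
```

```text
pics
{'t': 0.0, 'joints': [1.239, 0.478, 0.022, 1.556, -0.012, 1.109, -0.083], 'joint_vel': [-0.001, -0.0, -0.0, -0.001, -0.002, 0.001, -0.001], 'joint_efforts': [0.001, -59.646, 1.609, -28.119, 0.013, 0.009, 0.0], 'tool_pos': [0.15, -0.658, 0.23], 'tool_rot': [-3.12, -0.351, 0.001], 'ft_force': [0.752, 0.348, -0.025], 'wrist_torque': [-0.012, -0.028, -0.03], 'gripper_force': 0.0, 'grip_width': 0.086}
side [[408.51974371043286, 0.0, 280.45447085218154], [0.0, 408.51974371043286, 204.04840800433837], [0.0, 0.0, 1.0]]
{'R': [[-0.8451, -0.5346, 0.0], [-0.4253, 0.6723, -0.6059], [0.3238, -0.5121, -0.7956]], 't': [0.4069, 0.2724, 1.341]}
carton_a [(0.92, [236.0, 323.0, 25.0, 48.0]), (0.6, [280.0, 210.0, 27.0, 38.0])]
stand [(0.67, [332.0, 151.0, 41.0, 66.0])]
keeper [(0.76, [328.0, 130.0, 17.0, 12.0])]
flask [(0.76, [286.0, 159.0, 27.0, 48.0])]
pipette_stand []
vortex_mixer []
top [[403.51311739928656, 0.0, 279.686005773737], [0.0, 403.51311739928656, 208.53810816442189], [0.0, 0.0, 1.0]]
{'R': [[0.0048, -1.0, 0.0045], [-0.9827, -0.0055, -0.1853], [0.1853, -0.0036, -0.9827]], 't': [0.0227, 0.4963, 1.2728]}
carton_a [(0.6, [294.0, 208.0, 33.0, 23.0]), (0.56, [163.0, 243.0, 43.0, 33.0])]
stand [(0.65, [403.0, 217.0, 63.0, 72.0])]
keeper [(0.54, [416.0, 203.0, 26.0, 25.0])]
flask [(0.62, [350.0, 181.0, 34.0, 32.0])]
pipette_stand []
vortex_mixer [(0.22, [404.0, 218.0, 59.0, 71.0])]
wrist [[325.19226210127806, 0.0, 277.96940464522197], [0.0, 325.19226210127806, 206.05048246631023], [0.0, 0.0, 1.0]]
{'T_tool_cam': [[0.0008, -0.9483, -0.3174, 0.0814], [1.0, 0.0005, 0.0009, 0.0006], [-0.0007, -0.3174, 0.9483, -0.143], [0.0, 0.0, 0.0, 1.0]]}
carton_a []
stand []
keeper []
flask []
pipette_stand []
vortex_mixer []
```

```bash
python3 -c "
import cv2
t=cv2.imread('pics/top0.png');cv2.imwrite('pics/topc.png',cv2.resize(t[130:310,110:510],None,fx=2,fy=2,interpolation=3))
t=cv2.imread('pics/side0.png');cv2.imwrite('pics/sidec.png',cv2.resize(t[90:370,160:430],None,fx=2.1,fy=2.1,interpolation=3))"
```

```text
(no output)
```

View pics/topc.png

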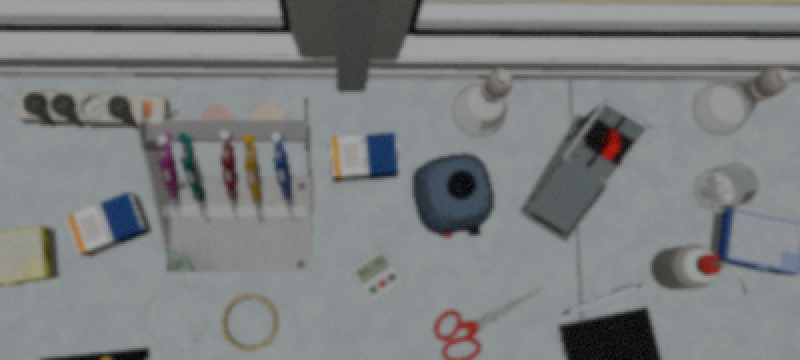

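View pics/sidec.png

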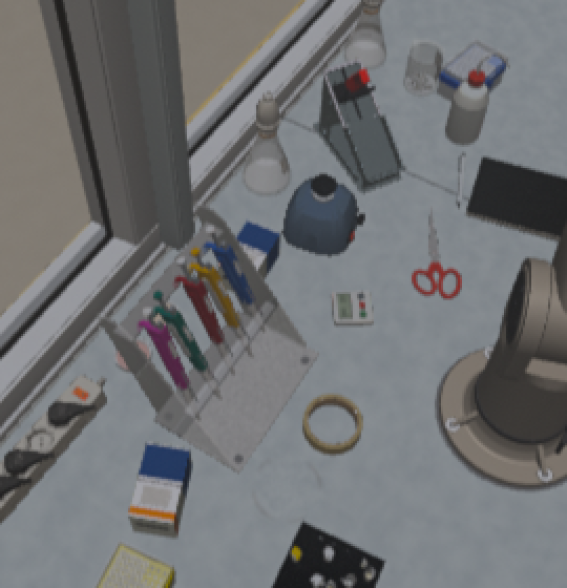

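The top crop shows one carton left of the pipette stand (about (108,223)) and one right of it ((364,157)). Both have the orange end towards image left (+y). The stand is at (585,170), with its low end pointing down-left, towards the robot, and the red keeper fin at (610,143). The mixer is at (455,193) and the flask at (482,105).

Next I'll fit poses from the silhouettes.

```bash
cat > h.py <<'E'
from cell import *
import cv2,numpy as np
from scipy.optimize import minimize
from scipy.spatial.transform import Rotation as Rn
def proj(c,X,pose=None):
    """project world points; pose=(pos,rotvec) of tool for the wrist fisheye"""
    X=np.atleast_2d(X);K=c["intrinsics"]
    if "R" in c:
        Y=X@c["R"].T+c["t"]; u=Y@K.T; return u[:,:2]/u[:,2:]
    T=np.eye(4);T[:3,:3]=Rn.from_rotvec(pose[1]).as_matrix();T[:3,3]=pose[0]
    T=np.linalg.inv(T@c["T_tool_cam"]); Y=X@T[:3,:3].T+T[:3,3]
    rho=np.hypot(Y[:,0],Y[:,1]);th=np.arctan2(rho,Y[:,2])
    return np.c_[K[0,2]+K[0,0]*th*Y[:,0]/rho, K[1,2]+K[1,1]*th*Y[:,1]/rho]
def rays(c,uv,pose=None):
    uv=np.atleast_2d(np.float64(uv));K=c["intrinsics"];p=(uv-[K[0,2],K[1,2]])/K[0,0]
    if "R" in c:
        d=np.c_[p,np.ones(len(p))]; return -c["R"].T@c["t"], d@c["R"]
    T=np.eye(4);T[:3,:3]=Rn.from_rotvec(pose[1]).as_matrix();T[:3,3]=pose[0];T=T@c["T_tool_cam"]
    th=np.hypot(*p.T);d=np.c_[p*(np.sin(th)/th)[:,None],np.cos(th)]
    return T[:3,3],d@T[:3,:3].T
def onplane(c,uv,z,pose=None):
    o,d=rays(c,uv,pose); return o+d*((z-o[2])/d[:,2])[:,None]
def hullmask(pts,s=4):
    m=np.zeros((420*s,560*s),np.uint8)
    cv2.fillConvexPoly(m,cv2.convexHull(np.int32(np.round((pts+.5)*s))),255)
    return cv2.resize(m,(560,420),interpolation=cv2.INTER_AREA)/255.
def place(P,q): # q=x,y,yaw
    return P@Rn.from_euler('z',q[2]).as_matrix().T+[q[0],q[1],0]
def fit(views,P,q0):
    """views: list of (cam,mask,pose)"""
    f=lambda q:sum(np.abs(hullmask(proj(c,place(P,q),p))-m).sum()/m.sum() for c,m,p in views)
    q0=np.array(q0);S=np.vstack([q0]+[q0+d for d in np.diag([.02,.02,.2])])
    r=minimize(f,q0,method="Nelder-Mead",options=dict(initial_simplex=S,xatol=1e-4,fatol=1e-4)); return r.x,r.fun
BOX=np.array([[x,y,z] for x in(-.055,.055) for y in(-.032,.032) for z in(0,.064)])
E
python3 - <<'E'
from h import *
ct=capture("top");cs=capture("side")
mt=silhouettes("top","carton_a");ms=silhouettes("side","carton_a")
for m in mt: print("top",m["p"],np.round(m["extent"]),m["region"].sum())
for m in ms: print("side",m["p"],np.round(m["extent"]),m["region"].sum())
L=[m for m in mt if m["extent"][0]<220];Rr=[m for m in mt if m["extent"][0]>=220]
g=lambda uv:onplane(ct,[np.array(uv)/2+[110,130]],.064)[0]
for nm,M,cor in(("L",L,[(68,213),(131,195),(147,232),(82,252)]),("R",Rr,[(332,135),(394,133),(397,177),(333,180)])):
    W=np.array([g(u) for u in cor]);print(nm,np.round(W,3).tolist())
    d=(W[1]+W[2]-W[0]-W[3]); q0=[*W.mean(0)[:2],np.arctan2(d[1],d[0])];print(q0)
    v=[(ct,M[0]["region"].astype(float),None)] if M else []
    if nm=="L" and ms: v.append((cs,ms[0]["region"].astype(float),None))
    print(fit(v,BOX,q0))
for n,c in(("top",ct),("side",cs)):
  for l in("flask","stand","keeper","vortex_mixer"):
    for m in silhouettes(n,l)[:1]:
        e=np.round(m["extent"]);print(n,l,m["p"],e, onplane(c,[[e[0],e[1]+e[3]/2-3]],0).round(3))
        cv2.imwrite(f"pics/m_{n}_{l}.png",m["region"]*np.uint8(255))
# stand wedge from crop corners: low front lip corners ~z .02, top back corners z~.155
for uv,z in(((524,211),.03),((567,238),.03),((603,100),.15),((650,126),.15)): print(uv,g(uv)*0+onplane(ct,[np.array(uv)/2+[110,130]],z)[0].round(3))
E
```

```text
top 0.62 [161. 242.  43.  30.] 903
top 0.59 [291. 207.  31.  24.] 696
side 0.9 [236. 325.  31.  48.] 1027
side 0.7 [280. 211.  24.  31.] 329
L [[0.4, 0.456, 0.064], [0.429, 0.358, 0.064], [0.37, 0.329, 0.064], [0.338, 0.43, 0.064]]
[np.float64(0.3845168642759268), np.float64(0.3932597330983225), np.float64(-1.271738467197657)]
(array([ 0.38657405,  0.40092305, -1.16209703]), np.float64(0.10705472892870077))
R [[0.529, 0.037, 0.064], [0.533, -0.063, 0.064], [0.461, -0.067, 0.064], [0.455, 0.035, 0.064]]
[np.float64(0.49457919702761316), np.float64(-0.01439159529346834), np.float64(-1.5248853799072482)]
(array([ 0.4991776 , -0.01312388, -1.47447648]), np.float64(0.11965855307640297))
top flask 0.96 [351. 182.  34.  32.] [[ 0.553 -0.218  0.   ]]
top stand 0.82 [403. 216.  63.  76.] [[ 0.364 -0.386  0.   ]]
top keeper 0.69 [416. 202.  25.  23.] [[ 0.501 -0.437  0.   ]]
side flask 0.67 [286. 158.  22.  53.] [[ 0.568 -0.178  0.   ]]
side stand 0.74 [281. 212.  31.  36.] [[0.469 0.016 0.   ]]
side keeper 0.61 [329. 134.  17.  10.] [[ 0.547 -0.498  0.   ]]
(524, 211) [ 0.411 -0.277  0.03 ]
(567, 238) [ 0.367 -0.346  0.03 ]
(603, 100) [ 0.568 -0.376  0.15 ]
(650, 126) [ 0.527 -0.446  0.15 ]
```

```bash
cat >> h.py <<'E'
from scipy.linalg import logm,expm
def toolR(yaw,tilt=0):
    """tool x at azimuth yaw, z down; then leaned by tilt about tool y"""
    x=np.array([np.cos(yaw),np.sin(yaw),0]);z=np.array([0,0,-1.]);R=np.c_[x,np.cross(z,x),z]
    return R@Rn.from_euler('y',tilt).as_matrix()
def H(p,R): T=np.eye(4);T[:3,:3]=R;T[:3,3]=p;return T
def plan(p,R,n,p0=None,R0=None):
    s=read_state()
    T0=H(s["tool_pos"] if p0 is None else p0, Rn.from_rotvec(s["tool_rot"]).as_matrix() if R0 is None else R0)
    D=np.linalg.inv(T0)@H(p,R); S=np.real(expm(logm(D)/n))
    print("total cm",(D[:3,3]*100).round(2),"rot",Rn.from_matrix(D[:3,:3]).as_rotvec().round(4))
    print(n,"rows of",np.r_[S[:3,3]*100,Rn.from_matrix(S[:3,:3]).as_rotvec()].round(3).tolist())
E
python3 - <<'E'
from h import *
s=read_state();p=s["tool_pos"]+[0,0,.1]
plan([.485,-.02,.33],toolR(np.radians(95.5)),14,p0=p)
E
```

```text
total cm [ 46.85 -54.79   0.13] rot [-1.000e-04 -1.000e-04 -1.443e+00]
14 rows of [5.517, -1.08, 0.009, -0.0, -0.0, -0.103]
```

```bash
python3 -m handwheel '[[0,0,-5,0,0,0],[0,0,-5,0,0,0]]' -1
```

```text
t: 1.9
tool_pos: [0.1497, -0.6578, 0.332]
tool_rot: [-3.121, -0.351, 0.0]
ft_force: [0.3, -1.1, 0.6]
grip_width: 0.0856
gripper_force: 0.0
```

```bash
python3 -m handwheel '[[5.517,-1.08,0,0,0,-0.103],[5.517,-1.08,0,0,0,-0.103],[5.517,-1.08,0,0,0,-0.103],[5.517,-1.08,0,0,0,-0.103],[5.517,-1.08,0,0,0,-0.103],[5.517,-1.08,0,0,0,-0.103],[5.517,-1.08,0,0,0,-0.103]]'
python3 -c "
from h import *
plan([.485,-.02,.33],toolR(np.radians(95.5)),7)
c=capture('wrist')
s=read_state();pose=(s['tool_pos'],s['tool_rot'])
cv2.imwrite('pics/w1.png',c['image'][:,:,::-1])
np.savez('w1.npz',pos=s['tool_pos'],rot=s['tool_rot'],joints=s['joints']);print(s['joints'])
"
```

```text
t: 2.78
tool_pos: [0.439, -0.4008, 0.3314]
tool_rot: [2.795, 1.434, 0.0]
ft_force: [-0.0, 0.2, -0.5]
grip_width: 0.0849
gripper_force: 0.0
total cm [ 33.62 -18.47   0.13] rot [ 4.000e-04  1.000e-04 -7.184e-01]
7 rows of [5.492, -1.081, 0.019, 0.0, 0.0, -0.103]
[ 0.8311397   0.27991397 -0.26455708  1.61676289  0.07043004  1.25439075
 -0.05288043]
```

View pics/w1.png

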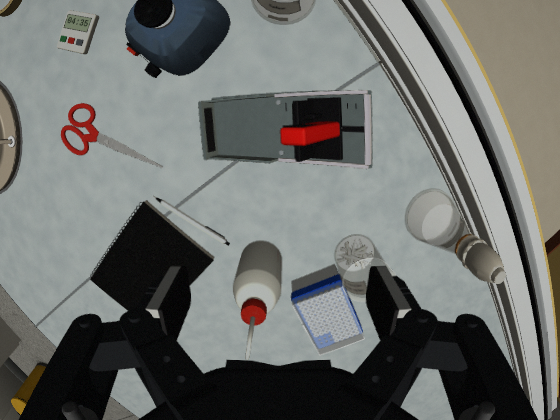

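The wrist view shows the stand lengthwise: lip at column 205 (rows 100–160), high back at column 370 (rows 90–167), red fin at (310,133). I'll take a second view after two rows for triangulation.

```bash
python3 -m handwheel '[[5.5,-1.08,0,0,0,-0.103],[5.5,-1.08,0,0,0,-0.103]]'
python3 -c "
from h import *
s=read_state();c=capture('wrist')
s=read_state()
cv2.imwrite('pics/w2.png',c['image'][:,:,::-1])
np.savez('w2.npz',pos=s['tool_pos'],rot=s['tool_rot'],v=s['joint_vel']);print(np.abs(s['joint_vel']).max())
for l in ('stand','keeper'):
  for b in boxes_of('wrist',l)[:1]: print(l,b)
e=np.load('w1.npz');P=np.array([[.389,-.3115,.03],[.547,-.411,.15]])
print(proj(c,P,(e['pos'],e['rot'])),proj(c,P,(s['tool_pos'],s['tool_rot'])))
q=proj(c,P,(s['tool_pos'],s['tool_rot'])).mean(0).astype(int)
w1=cv2.imread('pics/w1.png')[75:180,190:385];x0=max(q[0]-98,0);y0=max(q[1]-60,0);print(x0,y0)
w2=cv2.imread('pics/w2.png')[y0:y0+120,x0:x0+195]
cv2.imwrite('pics/w12.png',cv2.resize(np.vstack([w1,w2[:,:195]]),None,fx=4*.66,fy=4*.66,interpolation=2))
"
```

```text
t: 3.08
tool_pos: [0.48, -0.2974, 0.3314]
tool_rot: [2.634, 1.712, 0.0]
ft_force: [0.4, 1.0, 0.0]
grip_width: 0.0855
gripper_force: 0.0
0.031888748842101376
stand {'extent': [297.5, 219.8, 172.4, 121.7], 'p': 0.56}
keeper {'extent': [324.9, 235.7, 62.1, 61.0], 'p': 0.58}
[[211.37202495 136.74972884]
 [369.94512981 141.46306116]] [[223.78363282 200.82166112]
 [369.94490313 256.56856168]]
198 168
```

View pics/w12.png

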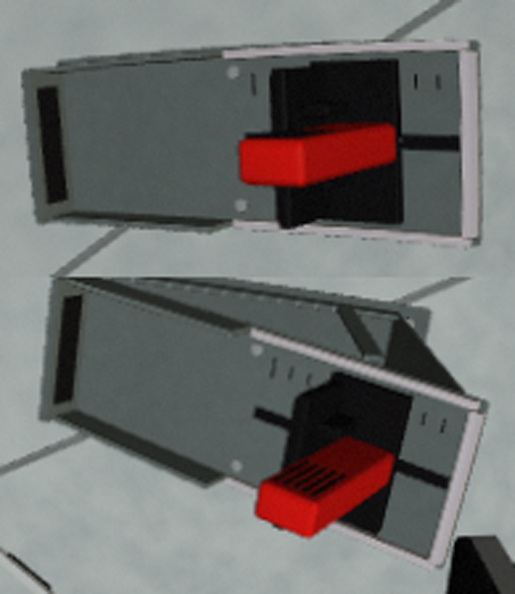

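```bash
cat > tri.py <<'E'
from h import *
c=capture('wrist')
a=np.load('w1.npz');b=np.load('w2.npz');A=(a['pos'],a['rot']);B=(b['pos'],b['rot'])
F=dict(bolt1=((233,72),(257,350)),bolt2=((241,206),(237,466)),backL=((479,43),(486,404)),backR=((479,244),(443,566)),
 rail1=((222,50),(250,330)),rail2=((230,222),(217,477)),padTL=((38,88),(66,297)),padTR=((60,87),(82,295)),padBR=((67,203),(73,402)),padBL=((48,207),(55,404)),lipR=((37,222),(42,419)),slotend=((463,143),(449,484)))
s=2.64;R={}
for k,(u,v) in F.items():
    u=np.array(u)/s+[190,75];v=(np.array(v)-[0,277.2])/s+[198,168]
    o1,d1=rays(c,[u],A);o2,d2=rays(c,[v],B);d1=d1[0];d2=d2[0]
    t=np.linalg.lstsq(np.c_[d1,-d2],o2-o1,rcond=None)[0];X=(o1+d1*t[0]+o2+d2*t[1])/2
    R[k]=X;print(k,X.round(4),"gap",np.linalg.norm(o1+d1*t[0]-o2-d2*t[1]).round(4))
m=lambda *n:np.mean([R[i] for i in n],0)
for n1,n2 in((('bolt1','bolt2'),('backL','backR')),(('padTR','padBR'),('bolt1','bolt2')),(('padTR','padBR'),('slotend',))):
    d=m(*n2)-m(*n1);print(n1,n2,"yaw",np.arctan2(d[1],d[0]).round(4),"slope",np.degrees(np.arctan2(d[2],np.hypot(*d[:2]))).round(1),np.linalg.norm(d).round(4))
for i,j in(('bolt1','bolt2'),('backL','backR'),('rail1','rail2'),('padTR','padBR'),('padTL','padBL')):
    d=R[i]-R[j];print(i,j,np.linalg.norm(d).round(4),"stand yaw",(np.arctan2(d[1],d[0])-np.pi/2).round(4))
E
python3 tri.py; python3 -m handwheel '[[5.5,-1.08,0,0,0,-0.103],[5.5,-1.08,0,0,0,-0.103],[5.5,-1.08,0,0,0,-0.103],[5.5,-1.08,0,0,0,-0.103],[5.5,-1.08,0,0,0,-0.103]]'
python3 -c "
from h import *
s=read_state();c=capture('wrist');print(s['joints'].round(3))
cv2.imwrite('pics/w3.png',c['image'][:,:,::-1])
for b in silhouettes('wrist','carton_a')[:3]:
  print(b['p'],b['extent'].round(1) if hasattr(b['extent'],'round') else b['extent'],fit([(c,b['region'].astype(float),(s['tool_pos'],s['tool_rot']))],BOX,[.497,-.013,-1.5]))
"
```

```text
bolt1 [ 0.4911 -0.3264  0.0925] gap 0.0002
bolt2 [ 0.4596 -0.3783  0.0901] gap 0.0
backL [ 0.5748 -0.3677  0.1525] gap 0.0014
backR [ 0.5342 -0.4349  0.1516] gap 0.0005
rail1 [ 0.4923 -0.3156  0.0952] gap 0.001
rail2 [ 0.4493 -0.3815  0.0871] gap 0.0034
padTL [ 0.4074 -0.2753  0.0431] gap 0.0003
padTR [ 0.4133 -0.28    0.0287] gap 0.0017
padBR [ 0.3818 -0.332   0.0318] gap 0.0011
padBL [ 0.3737 -0.3277  0.0375] gap 0.0011
lipR [ 0.3663 -0.3304  0.0463] gap 0.0005
slotend [ 0.5491 -0.3974  0.1503] gap 0.0009
('bolt1', 'bolt2') ('backL', 'backR') yaw -0.5536 slope 33.1 0.1112
('padTR', 'padBR') ('bolt1', 'bolt2') yaw -0.5371 slope 34.0 0.1092
('padTR', 'padBR') ('slotend',) yaw -0.5423 slope 34.1 0.2138
bolt1 bolt2 0.0607 stand yaw -0.5457
backL backR 0.0785 stand yaw -0.5444
rail1 rail2 0.0791 stand yaw -0.5771
padTR padBR 0.0609 stand yaw -0.5449
padTL padBL 0.0625 stand yaw -0.5716
t: 3.9
tool_pos: [0.4852, -0.0215, 0.3314]
tool_rot: [2.114, 2.324, 0.0]
ft_force: [1.0, 0.6, -0.2]
grip_width: 0.0854
gripper_force: 0.0
[ 0.465  0.117 -0.593  1.83   0.07   1.214 -0.055]
0.81 [288.9, 156.9, 52.9, 87.7] (array([ 0.49784438, -0.01399322, -1.47865601]), np.float64(0.023264062817301832))
```

View pics/w3.png

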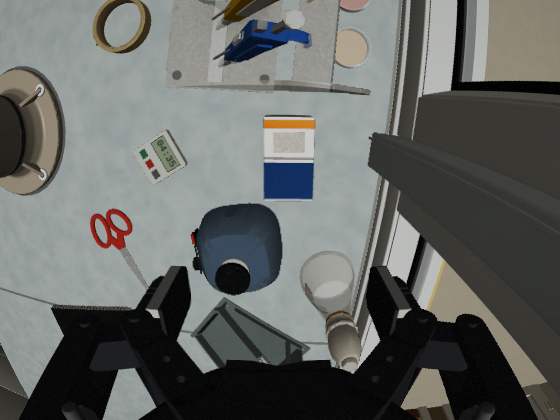

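Carton R shows at (289,157), orange end up, and the fit gives (0.498,-0.014) with yaw -1.479. The pipette plate is at row 90 and the mixer edge at row 205, so there's a workable gap on both sides. I'll go down and grasp it.

```bash
python3 -c "
from h import *
plan([.4985,-.021,.032],toolR(-1.4787+np.pi),6)"

```

```text
total cm [-0.65  1.33 29.99] rot [ 0.001  -0.0012  0.0112]
6 rows of [-0.105, 0.224, 4.999, 0.0, -0.0, 0.002]
```

```bash
python3 -m handwheel '[[-0.65,1.33,5,0,0,0.011],[0,0,5,0,0,0],[0,0,5,0,0,0],[0,0,5,0,0,0],[0,0,5,0,0,0],[0,0,3,0,0,0],[0,0,2,0,0,0],[0,0,0,0,0,0]]'; python3 -m handwheel '[[0,0,0,0,0,0],[0,0,0,0,0,0],[0,0,0,0,0,0],[0,0,0,0,0,0],[0,0,0,0,0,0],[0,0,0,0,0,0]]' 1; python3 -c "
from h import *
s=read_state();print(s['ft_force'],s['wrist_torque'])"
```

```text
t: 5.0
tool_pos: [0.498, -0.0285, 0.0298]
tool_rot: [-2.129, -2.308, 0.005]
ft_force: [-0.6, 0.7, 0.2]
grip_width: 0.0853
gripper_force: 0.0
t: 5.75
tool_pos: [0.4998, -0.0272, 0.0325]
tool_rot: [2.126, 2.31, 0.001]
ft_force: [-1.6, -1.6, 6.9]
grip_width: 0.0631
gripper_force: 67.7
[-1.56677684 -1.58655362  6.87182538] [-0.4060943   0.30587254 -0.05827463]
```

```bash
python3 -m handwheel '[[0,0,-2,0,0,0],[0,0,-3,0,0,0],[0,0,-2,0,0,0],[0,0,0,0,0,0],[0,0,0,0,0,0],[0,0,0,0,0,0]]'; python3 -c "
from h import *
for i in range(3):
  s=read_state();print(s['ft_force'].round(2),s['wrist_torque'].round(3),s['tool_pos'].round(4));capture('wrist')"
```

```text
t: 6.5
tool_pos: [0.498, -0.0265, 0.1002]
tool_rot: [-2.125, -2.312, 0.002]
ft_force: [-0.1, 0.1, -4.2]
grip_width: 0.0628
gripper_force: 68.1
[-0.13  0.07 -4.15] [-0.006 -0.068 -0.013] [ 0.498  -0.0265  0.1002]
[ 0.22 -0.4  -3.93] [ 0.009 -0.057  0.006] [ 0.4982 -0.0265  0.1004]
[ 0.5  -0.11 -3.96] [ 0.033 -0.024 -0.013] [ 0.4983 -0.0264  0.1005]
```

The force dropped by about 4 N, so this carton weighs about 0.41 kg and is the full one. Next I'll plan the carry.

```bash
cat >> h.py <<'E'
YAW=-.544;DIR=np.array([np.cos(YAW),np.sin(YAW),0]);LAT=np.array([-DIR[1],DIR[0],0])
c35,s35=np.cos(np.radians(35)),np.sin(np.radians(35));U=c35*DIR+[0,0,s35];N=-s35*DIR+[0,0,c35]
ORG=np.array([.469,-.3496,0])+.0005*LAT
LIP0=ORG-.0843*DIR+[0,0,.026]   # lip foot on bed, middle line
SEAT=LIP0+.055*U+.032*N
RS=toolR(YAW+np.pi,-np.radians(35))
E
python3 -c "
from h import *
print(SEAT,U,N); s=read_state();print(s['joints'].round(2))
p=np.array([.4982,-.0265,.1003]);R0=Rn.from_rotvec([2.126,2.31,.001]).as_matrix()
T=SEAT+.013*U+.12*N+.01*U;print(T)
plan(T,RS,12,p0=p+[0,0,.24],R0=R0)"
python3 -m handwheel '[[0,0,-6,0,0,0],[0,0,-6,0,0,0],[0,0,-6,0,0,0],[0,0,-6,0,0,0]]'
```

```text
[ 0.41997269 -0.31936     0.08375957] [ 0.70090358 -0.42396255  0.57357644] [-0.49077797  0.29686177  0.81915204]
[ 0.37  0.42 -0.53  2.05  0.31  0.75 -0.27]
[ 0.37720011 -0.29348773  0.19525007]
total cm [-25.59 -14.3   14.51] rot [-0.2868 -0.5623 -0.9138]
12 rows of [-1.147, -2.162, 1.497, -0.024, -0.047, -0.076]
t: 7.15
tool_pos: [0.4983, -0.0264, 0.3429]
tool_rot: [-2.126, -2.313, 0.001]
ft_force: [1.7, -0.7, -4.4]
grip_width: 0.0629
gripper_force: 70.7
```

```bash
python3 -m handwheel '[[-1.147,-2.162,1.497,-0.024,-0.047,-0.076],[-1.147,-2.162,1.497,-0.024,-0.047,-0.076],[-1.147,-2.162,1.497,-0.024,-0.047,-0.076],[-1.147,-2.162,1.497,-0.024,-0.047,-0.076],[-1.147,-2.162,1.497,-0.024,-0.047,-0.076],[-1.147,-2.162,1.497,-0.024,-0.047,-0.076],[-1.147,-2.162,1.497,-0.024,-0.047,-0.076],[-1.147,-2.162,1.497,-0.024,-0.047,-0.076]]'
python3 -m handwheel '[[-1.147,-2.162,1.497,-0.024,-0.047,-0.076],[-1.147,-2.162,1.497,-0.024,-0.047,-0.076],[-1.147,-2.162,1.497,-0.024,-0.047,-0.076],[-1.147,-2.162,1.497,-0.024,-0.047,-0.076],[0,0,0,0,0,0],[0,0,0,0,0,0]]'
python3 -c "
from h import *
s=read_state();print(s['joints'].round(2));c=capture('wrist');cv2.imwrite('pics/w4.png',c['image'][:,:,::-1])
s=read_state();np.savez('w4.npz',pos=s['tool_pos'],rot=s['tool_rot'])
plan(SEAT+.013*U+.12*N+.01*U,RS,1)"
```

```text
t: 8.15
tool_pos: [0.3831, -0.1854, 0.2309]
tool_rot: [1.149, 2.484, -0.156]
ft_force: [0.5, -0.3, -3.6]
grip_width: 0.063
gripper_force: 71.4
t: 8.9
tool_pos: [0.378, -0.2778, 0.2047]
tool_rot: [0.746, 2.472, -0.205]
ft_force: [-0.1, -0.1, -3.7]
grip_width: 0.0628
gripper_force: 71.9
[ 0.94 -0.04 -0.46  2.44  0.19  0.17  1.28]
total cm [-0.13 -1.41  1.22] rot [-0.0124 -0.0373 -0.0375]
1 rows of [-0.135, -1.41, 1.222, -0.012, -0.037, -0.037]
```

View pics/w4.png

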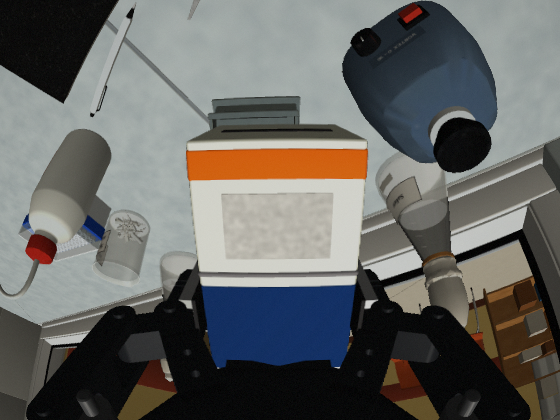

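The carton is held square. Its orange end's top edge is near row 150 (columns 187–368), with the lip visible behind it at rows 97–125. Next I'll check its offset in the hand and plan the move closer.

```bash
python3 -c "
from h import *
c=capture('wrist');I=(np.zeros(3),np.zeros(3))
for uv in ([187,150],[368,150],[202,285],[360,285]):
  print(uv,onplane(c,[uv],-.031,I).round(4))
plan(SEAT+.013*U+.05*N+.008*U,RS,1)
"
```

```text
[187, 150] [[ 0.0648 -0.033  -0.031 ]]
[368, 150] [[ 0.0649  0.0313 -0.031 ]]
[202, 285] [[ 0.0094 -0.032  -0.031 ]]
[360, 285] [[ 0.0093  0.0334 -0.031 ]]
total cm [-0.18 -1.35  8.23] rot [-0.0122 -0.037  -0.0368]
1 rows of [-0.176, -1.346, 8.231, -0.012, -0.037, -0.037]
```

```bash
python3 -m handwheel '[[0,-1.35,2,-0.012,-0.037,-0.037],[0,0,3,0,0,0],[0.1,0,3.2,0,0,0],[0,0,0,0,0,0],[0,0,0,0,0,0]]'
python3 -c "
from h import *
s=read_state();print(s['joints'].round(2));c=capture('wrist');cv2.imwrite('pics/w5.png',c['image'][:,:,::-1])
s=read_state();np.savez('w5.npz',pos=s['tool_pos'],rot=s['tool_rot'])
plan(SEAT+.010*U+.05*N+.008*U,RS,1);plan(SEAT+.010*U+.008*U,RS,1)"
```

```text
t: 9.62
tool_pos: [0.3787, -0.2966, 0.181]
tool_rot: [0.723, 2.515, -0.248]
ft_force: [0.3, -0.6, -3.8]
grip_width: 0.0627
gripper_force: 71.7
[ 1.06  0.05 -0.58  2.42  0.62  0.17  0.92]
total cm [-0.44  0.46  5.64] rot [-0.043  -0.066  -0.0028]
1 rows of [-0.441, 0.46, 5.644, -0.043, -0.066, -0.003]
total cm [-0.77  0.67 10.63] rot [-0.043  -0.066  -0.0028]
1 rows of [-0.77, 0.675, 10.628, -0.043, -0.066, -0.003]
```

View pics/w5.png

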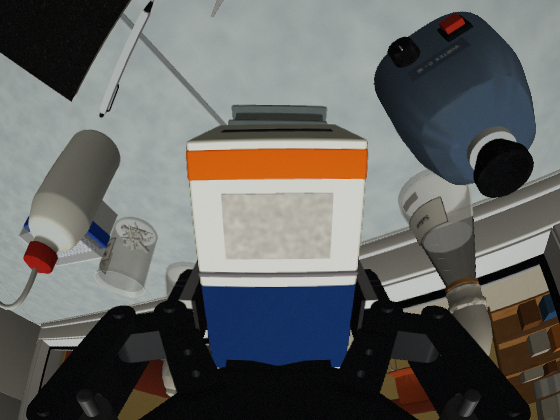

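Joints 4 and 6 are at their limits, so the IK can't reach this pose as it stands. I'll fit a simple kinematic model from the logged poses to see which arm posture reaches the seat.

```bash
cat > kin.py <<'E'
from h import *
from scipy.optimize import least_squares
from itertools import product
s=read_state();a=np.load('w1.npz')
D=[([1.239,.478,.022,1.556,-.012,1.109,-.083],[.15,-.658,.23],[-3.12,-.351,.001]),
 (a['joints'],a['pos'],a['rot']),
 ([.465,.117,-.593,1.83,.07,1.214,-.055],[.4852,-.0215,.3314],[2.114,2.324,0]),
 ([.37,.42,-.53,2.05,.31,.75,-.27],[.4982,-.0265,.1003],[2.126,2.31,.001]),
 ([.94,-.04,-.46,2.44,.19,.17,1.28],[.378,-.2778,.2047],[.746,2.472,-.205]),
 (s['joints'],s['tool_pos'],s['tool_rot'])]
R=lambda ax,t:H([0,0,0],Rn.from_euler(ax,t).as_matrix())
Tr=lambda x,z:H([x,0,z],np.eye(3))
def fk(q,P,S):
    b,h,L1,L2,L3,a1,a2,a3,c7=P
    return (R('z',b+S[0]*q[0])@Tr(0,h)@R('y',q[1])@Tr(0,L1)@R('z',S[1]*q[2])@Tr(a1,0)@R('y',q[3])@Tr(a2,L2)
      @R('z',S[2]*q[4])@R('y',q[5])@Tr(a3,L3)@R('z',S[3]*q[6]+c7))
def err(P,S):
    e=[]
    for q,p,r in D:
        T=fk(q,P,S);e+=list((T[:3,3]-p)*5)+list((Rn.from_rotvec(r).inv()*Rn.from_matrix(T[:3,:3])).as_rotvec())
    return np.array(e)
if __name__=="__main__":
    best=None
    for S in product((-1,1),repeat=4):
        for c7 in(0,np.pi/2,-np.pi/2,np.pi):
            r=least_squares(err,[0,.34,.4,.4,.3,0,0,0,c7],args=(S,))
            if best is None or r.cost<best[0]: best=(r.cost,S,r.x)
    print(best[0],best[1],best[2].round(4));np.savez('kin.npz',P=best[2],S=best[1]);print(err(best[2],best[1]).reshape(-1,6).round(3))
    P,S=best[2],best[1]
    lo=np.array([-2.96,-.34,-1.41,.24,-1.37,.17,-2.96]);hi=np.array([2.96,2.1,1.46,2.44,4.51,1.92,2.96])
    rng=np.random.default_rng(0)
    for nm,RR in(("x down",RS),("x up",RS@Rn.from_euler('z',np.pi).as_matrix())):
      for lift in(0,.05,.1):
        T=SEAT+.018*U+lift*N;sol=[]
        f=lambda q:np.r_[(fk(q,P,S)[:3,3]-T)*5,(Rn.from_matrix(RR).inv()*Rn.from_matrix(fk(q,P,S)[:3,:3])).as_rotvec()]
        for i in range(60):
            r=least_squares(f,rng.uniform(lo,hi),bounds=(lo,hi),max_nfev=60)
            if r.cost<1e-5: sol.append(r.x)
        sol=np.array(sol);print(nm,lift,len(sol))
        if len(sol): print(sol[np.argsort(np.abs(sol-s['joints']).max(1))][:3].round(2))
E
timeout 500 python3 kin.py
```

```text
0.006201003123256304 (-1, -1, -1, -1) [-0.1014  0.3023  0.5897  0.4886  0.3663 -0.0136  0.0232  0.0095  1.474 ]
[[-0.027 -0.011 -0.015 -0.001  0.001  0.005]
 [-0.    -0.001  0.005 -0.001 -0.     0.005]
 [-0.002  0.033 -0.001 -0.001 -0.     0.005]
 [-0.01  -0.012  0.029  0.004 -0.001  0.006]
 [ 0.017  0.044 -0.018  0.055  0.002 -0.01 ]
 [ 0.017 -0.011  0.001  0.052  0.006 -0.01 ]]
x down 0 0
x down 0.05 0
x down 0.1 0
x up 0 0
x up 0.05 0
x up 0.1 0
```

```bash
cat > kin2.py <<'E'
from kin import *
k=np.load('kin.npz');P,S=k['P'],k['S']
lo=np.array([-2.96,-.34,-1.41,.24,-1.37,.17,-2.96])+.005;hi=np.array([2.96,2.1,1.46,2.44,4.51,1.92,2.96])-.005
def solve(T,RR,q0s):
    f=lambda q:np.r_[(fk(q,P,S)[:3,3]-T)*5,(Rn.from_matrix(RR).inv()*Rn.from_matrix(fk(q,P,S)[:3,:3])).as_rotvec()]
    best=(9,None)
    for q0 in q0s:
        r=least_squares(f,np.clip(q0,lo+.01,hi-.01),bounds=(lo,hi))
        if r.cost<best[0]: best=(r.cost,r.x)
        if best[0]<1e-6: break
    return best
if __name__=="__main__":
    q=s['joints'];rng=np.random.default_rng(1)
    q0s=[q]+[np.clip(q+rng.normal(0,.6,7),lo,hi) for _ in range(8)]+[np.array([.8,.2,x,2.2,y,.5,1]) for x in(-.8,.8) for y in(-.8,.8,2.5,3.5)]
    C=SEAT+.008*U
    for lift in(0,.05,.10):
      for deg in(35,30,25,20,15,10,0):
        RR=toolR(YAW+np.pi,-np.radians(deg))
        # carton held square to tool: centre at tool x +.010
        T=C+lift*N-RR@[.010,0,0]
        b=solve(T,RR,q0s);print(lift,deg,"cost %.1e"%b[0],b[1].round(2))
        if b[0]<1e-5:break
E
timeout 500 python3 kin2.py
```

```text
0 35 cost 1.2e-04 [ 1.57  0.87 -1.4   2.43  1.92  0.83 -0.13]
0 30 cost 1.3e-16 [ 1.27  0.46 -0.86  2.39  1.91  0.3  -0.26]
0.05 35 cost 9.7e-04 [ 1.67  0.59 -1.4   2.43  1.7   0.55 -0.02]
0.05 30 cost 5.5e-17 [ 1.35  0.29 -0.89  2.4   1.45  0.18  0.17]
0.1 35 cost 9.8e-04 [ 1.87  0.22 -1.39  2.43  1.03  0.18  0.59]
0.1 30 cost 1.2e-14 [ 1.69  0.14 -1.16  2.4   0.4   0.18  1.23]
```

A 30° tilt is reachable, but 35° is not. I'll come in at 29° with the orange lower edge leading, and let the carton settle flat onto the bed.

```bash
cat >> h.py <<'E'
def goto(deg,lift,up,off=.010,n=1):
    """carton centre at seat + up*U + lift*N, tool leaned deg"""
    R=toolR(YAW+np.pi,-np.radians(deg)); plan(SEAT+up*U+lift*N-R@[off,0,0],R,n)
E
python3 -c "
from h import *
goto(29,.07,.012);goto(29,.05,.01)"
```

```text
total cm [-0.71  0.38  3.73] rot [-0.0428  0.0387 -0.005 ]
1 rows of [-0.71, 0.378, 3.728, -0.043, 0.039, -0.005]
total cm [-0.64  0.46  5.74] rot [-0.0428  0.0387 -0.005 ]
1 rows of [-0.642, 0.464, 5.735, -0.043, 0.039, -0.005]
```

```bash
python3 -m handwheel '[[-0.7,0.4,0,-0.043,0.039,-0.005],[0,0,2,0,0,0],[0,0,2,0,0,0],[0,0,0,0,0,0],[0,0,0,0,0,0]]'
python3 -c "
from h import *
s=read_state();print(s['joints'].round(2));goto(29,.05,.01);goto(29,.02,.01)"
```

```text
t: 10.3
tool_pos: [0.395, -0.3072, 0.1531]
tool_rot: [0.719, 2.546, -0.213]
ft_force: [0.5, 0.9, -3.4]
grip_width: 0.0631
gripper_force: 71.7
[ 1.11  0.17 -0.63  2.38  0.88  0.18  0.69]
total cm [-0.52  0.3   2.33] rot [-0.0216  0.0062 -0.001 ]
1 rows of [-0.517, 0.298, 2.325, -0.022, 0.006, -0.001]
total cm [-0.81  0.36  5.31] rot [-0.0216  0.0062 -0.001 ]
1 rows of [-0.812, 0.363, 5.31, -0.022, 0.006, -0.001]
```

```bash
python3 -m handwheel '[[-0.4,0.3,1.5,-0.022,0.006,0],[-0.4,0.05,1.9,0,0,0],[0,0,1.9,0,0,0],[0,0,0,0,0,0],[0,0,0,0,0,0]]'
python3 -c "
from h import *
s=read_state();print(s['joints'].round(2));goto(30,.005,.008);c=capture('wrist');cv2.imwrite('pics/w6.png',c['image'][:,:,::-1])"
```

```text
t: 10.92
tool_pos: [0.425, -0.3214, 0.1107]
tool_rot: [0.712, 2.55, -0.184]
ft_force: [-0.3, 0.1, -4.6]
grip_width: 0.063
gripper_force: 75.4
[ 1.04  0.31 -0.58  2.34  1.45  0.18  0.15]
total cm [ 0.03 -0.09  1.5 ] rot [ 0.0004 -0.017  -0.0004]
1 rows of [0.034, -0.089, 1.502, 0.0, -0.017, -0.0]
```

View pics/w6.png

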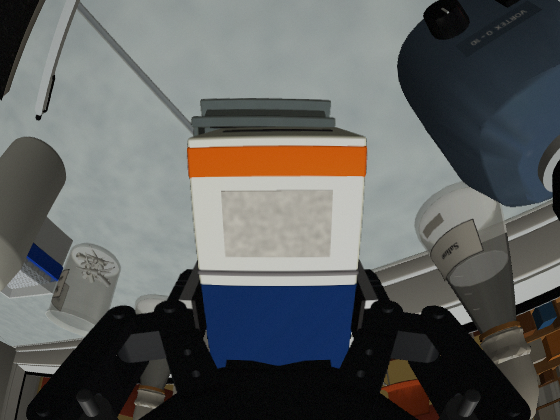

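The lip spans columns 200–332 (centre 266) and the carton end centre is at 277. I'll compare that with the projected stand model.

```bash
python3 -c "
from h import *
c=capture('wrist');s=read_state();p=(s['tool_pos'],s['tool_rot'])
for w in(.037,.044):
  print(w,proj(c,np.array([LIP0+.024*N+k*w*LAT+d*U for k in(-1,1) for d in(0,-.002)]),p).round(1).tolist())
R=Rn.from_rotvec(s['tool_rot']).as_matrix()
print('tool err stand frame: lat',(s['tool_pos']-SEAT)@LAT,'yaw',R[:,1]@DIR, 'y.z',R[2,1])
g=cv2.cvtColor(c['image'],cv2.COLOR_RGB2GRAY)
print(np.abs(np.diff(g[108:116].mean(0).astype(int)))[185:350].tolist())
for b in (1,2): 
  e=np.load(f'w{b}.npz');print(e['pos'],e['rot'])
"
```

```text
0.037 [[209.8, 119.6], [209.8, 116.0], [344.8, 119.6], [344.8, 116.0]]
0.044 [[197.5, 120.1], [197.5, 116.5], [357.1, 120.1], [357.1, 116.5]]
tool err stand frame: lat 0.0009894814223475774 yaw -3.21740237148729e-05 y.z 0.0005213423027855268
[0, 0, 1, 1, 0, 0, 0, 0, 0, 0, 1, 1, 1, 1, 9, 44, 19, 4, 1, 13, 16, 4, 2, 0, 0, 0, 0, 1, 0, 0, 0, 0, 0, 0, 1, 1, 1, 0, 1, 0, 0, 1, 1, 1, 2, 1, 1, 0, 1, 1, 0, 0, 1, 0, 0, 0, 0, 0, 0, 0, 1, 1, 1, 0, 1, 1, 1, 0, 0, 1, 1, 1, 1, 1, 0, 0, 1, 0, 1, 1, 1, 0, 1, 0, 1, 1, 0, 1, 1, 1, 1, 0, 1, 0, 1, 0, 1, 0, 0, 0, 1, 1, 0, 1, 1, 1, 0, 0, 1, 2, 0, 0, 1, 1, 1, 1, 1, 1, 0, 0, 1, 1, 0, 1, 0, 0, 0, 0, 0, 0, 1, 1, 0, 0, 0, 1, 0, 1, 6, 15, 5, 0, 0, 16, 36, 15, 1, 0, 1, 0, 0, 0, 0, 0, 0, 0, 0, 1, 2, 1, 1, 0, 0, 1, 0]
[ 0.44448183 -0.39213158  0.33177065] [-2.78216725 -1.45443512 -0.00775321]
[ 0.48348385 -0.28790414  0.33183431] [-2.61884117 -1.73127975 -0.00670092]
```

The w1/w2 poses were read after their captures while the arm was still settling, which explains the shift. I'll redo the triangulation with the poses printed at the end of each move.

```bash
sed -i "s/^a=np.load.*/A=(np.array([.439,-.4008,.3314]),np.array([2.795,1.434,0]));B=(np.array([.480,-.2974,.3314]),np.array([2.634,1.712,0]))/" tri.py; python3 tri.py; python3 - <<'E'
from h import *
# absolute check with top camera on crop coords
ct=capture('top')
E
```

```text
bolt1 [ 0.4853 -0.3363  0.093 ] gap 0.0004
bolt2 [ 0.4531 -0.3874  0.0913] gap 0.0005
backL [ 0.5684 -0.3784  0.1529] gap 0.0008
backR [ 0.5268 -0.4445  0.1529] gap 0.0011
rail1 [ 0.4867 -0.3255  0.0956] gap 0.0004
rail2 [ 0.4429 -0.3906  0.0883] gap 0.0029
padTL [ 0.4024 -0.2843  0.0435] gap 0.0008
padTR [ 0.4082 -0.2892  0.0291] gap 0.0012
padBR [ 0.376  -0.3405  0.033 ] gap 0.0016
padBL [ 0.368  -0.336   0.0387] gap 0.0016
lipR [ 0.3607 -0.3385  0.0475] gap 0.001
slotend [ 0.5423 -0.4075  0.1511] gap 0.0003
('bolt1', 'bolt2') ('backL', 'backR') yaw -0.5643 slope 33.2 0.1109
('padTR', 'padBR') ('bolt1', 'bolt2') yaw -0.5478 slope 34.1 0.1091
('padTR', 'padBR') ('slotend',) yaw -0.5531 slope 34.2 0.2134
bolt1 bolt2 0.0605 stand yaw -0.5615
backL backR 0.0781 stand yaw -0.5618
rail1 rail2 0.0788 stand yaw -0.5929
padTR padBR 0.0607 stand yaw -0.5594
padTL padBL 0.0623 stand yaw -0.5863
```

```bash
python3 - <<'E'
import re
t=open('h.py').read()
t=t.replace("YAW=-.544","YAW=-.557").replace("ORG=np.array([.469,-.3496,0])+.0005*LAT","ORG=np.array([.4627,-.3586,0])+.0004*LAT")
open('h.py','w').write(t)
from h import *
s=read_state();p=(s['tool_pos'],s['tool_rot']);c=capture('wrist')
g=cv2.cvtColor(c['image'],cv2.COLOR_RGB2GRAY).astype(int)
print("rows90-135 at col 250-280",g[90:136,250:280].mean(1).round().astype(int).tolist())
for r in(101,104,112,120,124): 
    d=np.abs(np.diff(g[r-1:r+2].mean(0)));i=[k for k in range(180,360) if d[k]>6 and d[k]==d[k-2:k+3].max()];print(r,[(k,int(g[r,k-3]),int(g[r,k+3])) for k in i])
for nm,w,z,d in(("liptop in",.039,.024,0),("liptop out",.039,.024,-.002),("lipfoot",.037,0,0)):
  print(nm,proj(c,np.array([LIP0+z*N+k*w*LAT+d*U for k in(-1,1)]),p).round(1).tolist())
print("tool",s['tool_pos'])
E
```

```text
rows90-135 at col 250-280 [155, 155, 155, 155, 155, 155, 155, 152, 84, 57, 77, 85, 84, 84, 84, 84, 84, 84, 80, 59, 43, 43, 43, 44, 44, 37, 53, 69, 82, 82, 81, 81, 81, 82, 81, 81, 56, 56, 60, 25, 19, 43, 61, 60, 61, 74]
101 [(199, 154, 83), (330, 63, 153)]
104 [(199, 153, 86), (330, 82, 153)]
112 [(181, 106, 156), (200, 154, 88), (205, 84, 43), (324, 43, 84), (329, 85, 151)]
120 [(190, 95, 80), (334, 83, 153)]
124 [(182, 158, 100), (190, 101, 82), (334, 81, 155)]
liptop in [[188.8, 118.8], [330.9, 119.0]]
liptop out [[188.8, 115.2], [331.0, 115.4]]
lipfoot [[201.9, 120.3], [321.2, 120.6]]
tool [ 0.42513159 -0.32132892  0.11065618]
```

The nearest band, at columns 190–334, is the lip, and its centre matches the corrected stand model to about 1 mm. I'll adjust for that and realign.

```bash
sed -i 's/+.0004\*LAT/+.0014*LAT/' h.py; python3 -c "
from h import *
goto(30,.020,.008);goto(30,.005,.008)"
```

```text
total cm [ 0.25 -1.03 -0.04] rot [ 0.0069 -0.0169  0.0112]
1 rows of [0.25, -1.031, -0.045, 0.007, -0.017, 0.011]
total cm [ 0.09 -1.04  1.45] rot [ 0.0069 -0.0169  0.0112]
1 rows of [0.094, -1.043, 1.447, 0.007, -0.017, 0.011]
```

```bash
python3 -m handwheel '[[0.2,-0.95,0,0.007,-0.01,0.011],[0,0,0,0,0,0],[0,0,0.6,0,0,0],[0,0,0.6,0,0,0],[0,0,0,0,0,0],[0,0,0,0,0,0]]'
python3 -c "
from h import *
s=read_state();print(s['joints'].round(2),s['ft_force'].round(1));goto(30,.0,.004)
c=capture('wrist');g=cv2.cvtColor(c['image'],cv2.COLOR_RGB2GRAY).astype(int)
print(g[80:150,250:280].mean(1).round().astype(int).tolist())
for r in(104,112,116,120,124): 
    d=np.abs(np.diff(g[r-1:r+2].mean(0)));i=[k for k in range(160,390) if d[k]>6 and d[k]==d[k-2:k+3].max()];print(r,[(k,int(g[r,k-3]),int(g[r,k+3])) for k in i])
"
```

```text
t: 11.92
tool_pos: [0.427, -0.3341, 0.1015]
tool_rot: [0.724, 2.531, -0.195]
ft_force: [6.4, -4.1, -0.1]
grip_width: 0.063
gripper_force: 75.3
[ 1.09  0.36 -0.62  2.34  1.68  0.21 -0.05] [ 6.4 -4.1 -0.1]
total cm [ 0.72 -0.05  0.78] rot [-0.0012 -0.0012  0.0002]
1 rows of [0.724, -0.052, 0.784, -0.001, -0.001, 0.0]
[150, 150, 151, 151, 151, 150, 150, 151, 150, 150, 151, 139, 83, 56, 78, 82, 82, 83, 83, 83, 83, 83, 83, 73, 46, 42, 42, 42, 43, 42, 40, 48, 65, 77, 79, 78, 79, 79, 79, 79, 78, 75, 50, 44, 60, 61, 60, 60, 19, 11, 30, 60, 60, 60, 61, 61, 61, 68, 97, 131, 160, 183, 190, 190, 190, 191, 191, 190, 146, 102]
104 [(174, 154, 105), (185, 102, 150), (209, 149, 83), (215, 83, 64), (348, 81, 149)]
112 [(183, 154, 96), (192, 103, 154), (201, 152, 50), (211, 49, 53), (343, 45, 67), (346, 43, 107), (355, 115, 151)]
116 [(187, 155, 95), (196, 103, 154), (200, 140, 74), (357, 79, 149)]
120 [(191, 154, 96), (201, 101, 78), (357, 78, 149)]
124 [(194, 153, 94), (202, 101, 79), (208, 79, 29), (215, 32, 74), (221, 74, 56), (342, 64, 50), (349, 49, 69), (354, 69, 151)]
```

```bash
python3 - <<'E'
from h import *
s=read_state();p=(s['tool_pos'],s['tool_rot']);c=capture('wrist');print(s['tool_pos'],s['ft_force'].round(1))
for nm,w,z,d in(("liptop in",.039,.024,0),("liptop out",.039,.024,-.002),("lipfoot",.037,0,0)):
  print(nm,proj(c,np.array([LIP0+z*N+k*w*LAT+d*U for k in(-1,1)]),p).round(1).tolist())
R=Rn.from_rotvec(s['tool_rot']).as_matrix();C=s['tool_pos']+R@[.010,0,0]
B=np.array([C+R@[x,0,z] for x in(.055,-.055) for z in(.032,-.032)])-LIP0
print("carton corners (u,n) from lip foot mm",np.c_[B@U,B@N].round(4)*1000)
print(onplane(c,[[187,150],[368,150]],-.031,(np.zeros(3),np.zeros(3))))
g=c['image'];print(g[130:200:3,277].tolist())
cv2.imwrite('pics/w7.png',g[:,:,::-1]);cv2.imwrite('pics/w7c.png',cv2.resize(g[70:190,160:390,::-1],None,fx=3.4,fy=3.4,interpolation=2))
E
```

```text
[ 0.42698263 -0.33404159  0.10147331] [ 5.9 -4.5  1.4]
liptop in [[201.3, 114.4], [355.1, 114.6]]
liptop out [[201.3, 110.6], [355.2, 110.7]]
lipfoot [[214.2, 116.0], [342.2, 116.1]]
carton corners (u,n) from lip foot mm [[  9.3  12.2]
 [ 15.   75.9]
 [118.9   2.5]
 [124.5  66.2]]
[[ 0.06487289 -0.03300047 -0.031     ]
 [ 0.06489749  0.03132371 -0.031     ]]
[[34, 33, 30], [61, 60, 53], [66, 64, 56], [136, 135, 121], [190, 191, 187], [190, 191, 187], [158, 113, 85], [192, 85, 13], [191, 87, 14], [189, 87, 12], [191, 88, 15], [190, 91, 14], [190, 90, 13], [192, 92, 18], [190, 90, 16], [190, 91, 16], [192, 101, 33], [191, 191, 187], [192, 193, 188], [192, 192, 189], [191, 193, 188], [176, 175, 171], [167, 164, 156], [170, 167, 158]]
```

View pics/w7c.png

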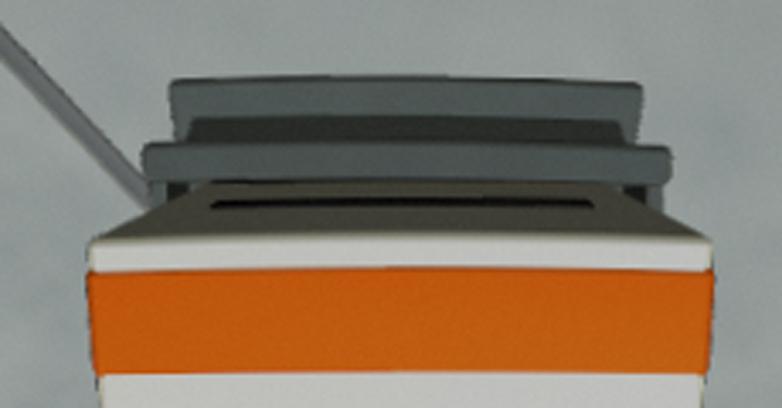

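The carton's end edge is at image row 139, so the in-hand offset is about 15 mm. The end face already sits inside the lip, centred and lightly touching it. I'll back off slightly, lower it onto the bed with a bit more tilt, and watch the force.

```bash
python3 -m handwheel '[[-0.2,0,0.2,0,-0.03,0],[0,0,0.2,0,-0.02,0],[0,0,0,0,0,0],[0,0,0,0,0,0]]'; python3 -m handwheel '[[0,0,0.2,0,-0.02,0],[0,0,0,0,0,0],[0,0,0,0,0,0]]'
python3 - <<'E'
from h import *
s=read_state();c=capture('wrist');print(s['tool_pos'],s['ft_force'].round(1),s['wrist_torque'].round(2),s['joints'].round(2))
o=onplane(c,[[186,139.5],[369,139.5]],-.031,(np.zeros(3),np.zeros(3)))[:,0].mean()-.055;print("off",o)
R=Rn.from_rotvec(s['tool_rot']).as_matrix();C=s['tool_pos']+R@[o,0,0]
B=np.array([C+R@[x,0,z] for x in(.055,-.055) for z in(.032,-.032)])-LIP0
print("corners (u,n)",np.c_[B@U,B@N].round(4)*1000,"tilt",np.degrees(np.arccos(-R[2,2])))
E
```

```text
t: 12.52
tool_pos: [0.4283, -0.3349, 0.0975]
tool_rot: [0.712, 2.488, -0.209]
ft_force: [3.9, -3.4, -0.1]
grip_width: 0.0626
gripper_force: 75.3
t: 12.9
tool_pos: [0.4287, -0.3351, 0.0956]
tool_rot: [0.706, 2.469, -0.215]
ft_force: [2.9, -2.0, 3.6]
grip_width: 0.0628
gripper_force: 75.8
[ 0.42871894 -0.33511926  0.09558253] [ 2.9 -2.   3.6] [-0.45 -0.83 -0.31] [ 1.25  0.43 -0.8   2.37  2.04  0.32 -0.37]
off 0.013653744930316701
corners (u,n) [[  5.8   1.9]
 [  7.3  65.9]
 [115.8  -0.6]
 [117.2  63.4]] tilt 33.68307196567864
```

Tilt is now 33.7°, the corners are within 2 mm of the bed, and it's lightly against the lip. Time to release.

```bash
python3 -m handwheel '[[0,0,0,0,0,0],[0,0,0,0,0,0],[0,0,0,0,0,0],[0,0,0,0,0,0],[0,0,0,0,0,0],[0,0,0,0,0,0]]' -1
python3 - <<'E'
from h import *
s=read_state();p=(s['tool_pos'],s['tool_rot']);c=capture('wrist');print(s['ft_force'].round(1))
g=c['image'];cv2.imwrite('pics/w8.png',g[:,:,::-1]);print([(r,g[r,277].tolist()) for r in range(110,160,2)])
C=SEAT
print("pred top edge if seated",proj(c,np.array([SEAT-.055*U+.032*N+k*.032*LAT for k in(-1,1)]),p).round(1).tolist(),"lip",proj(c,np.array([LIP0+.024*N+k*.039*LAT for k in(-1,1)]),p).round(1).tolist())
E
```

```text
t: 13.7
tool_pos: [0.4277, -0.3341, 0.0945]
tool_rot: [0.706, 2.471, -0.213]
ft_force: [0.1, -0.3, 1.0]
grip_width: 0.0854
gripper_force: 0.0
[ 0.1 -0.3  1. ]
[(110, [42, 45, 40]), (112, [41, 44, 41]), (114, [32, 35, 31]), (116, [49, 52, 46]), (118, [69, 77, 73]), (120, [73, 79, 78]), (122, [71, 79, 79]), (124, [70, 77, 76]), (126, [70, 79, 77]), (128, [22, 23, 22]), (130, [41, 40, 36]), (132, [57, 57, 49]), (134, [65, 65, 56]), (136, [127, 127, 113]), (138, [185, 186, 173]), (140, [188, 188, 177]), (142, [185, 187, 175]), (144, [176, 165, 148]), (146, [175, 73, 10]), (148, [188, 78, 11]), (150, [190, 82, 15]), (152, [189, 81, 14]), (154, [190, 82, 15]), (156, [189, 80, 14]), (158, [189, 80, 12])]
pred top edge if seated [[186.9, 123.6], [368.0, 123.7]] lip [[195.5, 119.8], [359.6, 120.0]]
```

Released. The lip is at rows 117–127 and the carton end is inside it, about 3 mm off at most. I'll back off along the tool axis and fit the keeper travel from the red fin.

```bash
python3 -m handwheel '[[0,0,-2,0,0.05,0],[0,0,-3,0,0.05,0],[0,0,-5,0,0.05,0],[2,0,-5,0,0.05,0],[0,0,0,0,0,0],[0,0,0,0,0,0],[0,0,0,0,0,0],[0,0,0,0,0,0]]'
cat > keep.py <<'E'
from h import *
from scipy.optimize import minimize
s=read_state();p=(s['tool_pos'],s['tool_rot']);c=capture('wrist');print(s['tool_pos'],s['joints'].round(2))
g=c['image'].astype(int);m=((g[:,:,0]>110)&(g[:,:,1]<70)&(g[:,:,2]<70)).astype(np.uint8)
n,lab,st,ce=cv2.connectedComponentsWithStats(m);print([(st[i].tolist(),ce[i].round(1).tolist()) for i in range(1,n) if st[i,4]>60])
cv2.imwrite('pics/w9.png',c['image'][:,:,::-1])
def fin(u,l): # u = slope coordinate of grip point from LIP0
    return np.array([LIP0+(u+a)*U+(l+b)*LAT+h*N for a in(-.013,.013) for b in(-.008,.008) for h in(.036,.08)])
pr=proj(c,fin(.19,0),p).mean(0);i=1+np.argmin([np.hypot(*(ce[k]-pr))-(st[k,4]>150)*500 for k in range(1,n)])
M=(lab==i).astype(float)
f=lambda q:np.abs(hullmask(proj(c,fin(q[0],q[1]),p))-M).sum()/M.sum()
r=min((minimize(f,[u0,0],method="Nelder-Mead",options=dict(initial_simplex=[[u0,0],[u0+.01,0],[u0,.005]])) for u0 in(.16,.185,.21)),key=lambda r:r.fun)
print("fin grip u,lat",r.x.round(4),"res",r.fun,"keeper q",(.175+.025-r.x[0]).round(4))
# seated carton visible top edge (white end)
pt=LIP0+.06*N+r.x[0]*U+r.x[1]*LAT;print("grip pt",pt.round(4))
E
python3 keep.py
```

```text
t: 14.75
tool_pos: [0.3842, -0.3254, 0.1462]
tool_rot: [0.756, 2.572, -0.236]
ft_force: [0.3, -0.5, 0.2]
grip_width: 0.0854
gripper_force: 0.0
[ 0.38418942 -0.32540642  0.14620009] [ 1.27  0.22 -0.78  2.35  0.94  0.25  0.66]
[([494, 19, 19, 16, 138], [502.8, 26.5]), ([12, 285, 32, 21, 336], [27.0, 295.2]), ([405, 386, 36, 12, 186], [422.3, 390.5])]
fin grip u,lat [ 0.2744 -0.0588] res 1.0 keeper q -0.0744
grip pt [ 0.5224 -0.4633  0.2325]
```

View pics/w9.png

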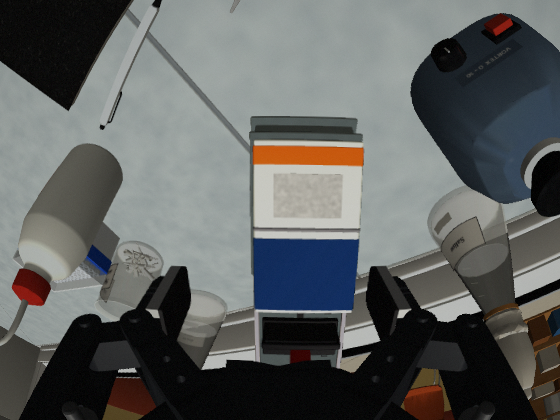

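The carton lies in the stand with its orange end at the lip (rows 118–145). The keeper jaw is right behind it at rows 318–345, with the fin mostly hidden at (300,355). I'll fit the fin in the earlier w1/w2 pictures instead.

```bash
cat > keep2.py <<'E'
from h import *
c=capture('wrist')
A=(np.array([.439,-.4008,.3314]),np.array([2.795,1.434,0]));B=(np.array([.480,-.2974,.3314]),np.array([2.634,1.712,0]))
V=[]
for f,p,(x0,x1,y0,y1) in(('w1',A,(270,345,115,150)),('w2',B,(280,350,215,275))):
    g=cv2.imread(f'pics/{f}.png').astype(int);m=np.zeros((420,560));k=(g[:,:,2]>70)&(g[:,:,1]<60)&(g[:,:,0]<60)&(g[:,:,2]>g[:,:,1]*2)
    m[y0:y1,x0:x1]=k[y0:y1,x0:x1];V.append((c,m,p));print(f,m.sum(),np.argwhere(m).mean(0)[::-1].round(1))
def fin(u,l): return np.array([LIP0+(u+a)*U+(l+b)*LAT+h*N for a in(-.013,.013) for b in(-.008,.008) for h in(.04,.08)])
def f(q,vs=V): return sum(np.abs(hullmask(proj(c,fin(*q),p))-m).sum()/m.sum() for c,m,p in vs)
for vs in(V,V[:1],V[1:]):
    r=min((minimize(f,[u0,0],args=(vs,),method="Nelder-Mead",options=dict(initial_simplex=[[u0,0],[u0+.01,0],[u0,.005]])) for u0 in(.16,.185,.21)),key=lambda r:r.fun)
    print("u,lat",r.x.round(4),r.fun.round(3),"q",(.200-r.x[0]).round(4))
E
python3 keep2.py
```

```text
w1 1044.0 [309.1 133.5]
w2 951.0 [321.4 247.9]
u,lat [0.1814 0.001 ] 0.892 q 0.0186
u,lat [0.1814 0.0004] 0.293 q 0.0186
u,lat [0.181  0.0022] 0.57 q 0.019
```

```bash
python3 - <<'E'
from h import *
import kin2
R=toolR(YAW+np.pi,-np.radians(22));G=LIP0+.181*U+.066*N+.001*LAT+.018*R[:,2]
s=read_state();d=s['tool_pos']-LIP0;print("now u,n",d@U,d@N)
for l in(.08,0):
    T=G+l*N;print(T);plan(T,R,4)
    b=kin2.solve(T,R,[s['joints']]);print(b[0],b[1].round(2))
b=kin2.solve(G-.05*U,R,[s['joints']]);print(b[0],b[1].round(2))
E
```

```text
now u,n 0.0690671248595635 0.09852503868315478
[ 0.45290598 -0.34967313  0.23272422]
total cm [-10.31   1.43  -4.43] rot [-0.0434  0.0975 -0.0063]
4 rows of [-2.536, 0.369, -1.195, -0.011, 0.024, -0.002]
6.562542735489807e-17 [ 1.39  0.21 -0.93  2.08  0.28  0.56  1.31]
[ 0.49185618 -0.37393046  0.16719206]
total cm [-11.34   1.78   3.5 ] rot [-0.0434  0.0975 -0.0063]
4 rows of [-2.867, 0.424, 0.778, -0.011, 0.024, -0.002]
4.170064351016357e-19 [ 1.24  0.4  -0.84  2.06  0.63  0.49  1.  ]
7.545256718512303e-18 [ 1.29  0.41 -0.89  2.16  0.78  0.43  0.85]
```

```bash
python3 -m handwheel '[[0,0,-4.4,0,0,0],[-3.4,0.5,0,-0.015,0.033,-0.002],[-3.4,0.5,0,-0.015,0.033,-0.002],[-3.5,0.43,0,-0.014,0.032,-0.002],[0,0,0,0,0,0],[0,0,0,0,0,0],[0,0,0,0,0,0]]'; python3 - <<'E'
from h import *
s=read_state();p=(s['tool_pos'],s['tool_rot']);c=capture('wrist')
g=c['image'].astype(int);m=((g[:,:,0]>70)&(g[:,:,1]<60)&(g[:,:,2]<60)&(g[:,:,0]>2*g[:,:,1])).astype(np.uint8)
n,lab,st,ce=cv2.connectedComponentsWithStats(m);print([(st[i].tolist(),ce[i].round(1).tolist()) for i in range(1,n) if st[i,4]>60])
cv2.imwrite('pics/w10.png',c['image'][:,:,::-1])
R=toolR(YAW+np.pi,-np.radians(22));G=LIP0+.181*U+.066*N+.001*LAT+.018*R[:,2]
F=lambda u:np.array([LIP0+(u+a)*U+(.001+b)*LAT+.08*N for a in(-.013,.013) for b in(-.008,.008)])
print("pred fin top",proj(c,F(.181),p).round(1).tolist());print(s['joints'].round(2));plan(G,R,4)
# carton upper top edge: predicted for seated carton, and jaw
print("pred carton far top edge",proj(c,np.array([LIP0+(.110)*U+.064*N+k*.032*LAT for k in(-1,1)]),p).round(1).tolist())
print("fin rows cols 220-340",[ (r,int(g[r,279,0]),int(g[r,279,1])) for r in range(200,400,8)])
E
```

```text
t: 15.72
tool_pos: [0.4572, -0.3567, 0.2167]
tool_rot: [0.767, 2.661, -0.151]
ft_force: [0.9, -0.2, 0.8]
grip_width: 0.0855
gripper_force: 0.0
[([0, 140, 20, 42, 586], [8.5, 162.3]), ([271, 243, 26, 40, 1013], [283.5, 262.3]), ([402, 401, 36, 19, 428], [422.2, 409.9])]
pred fin top [[271.9, 244.7], [298.8, 244.6], [272.2, 286.0], [298.4, 285.9]]
[ 1.43  0.31 -1.01  2.05  0.54  0.59  1.1 ]
total cm [-1.69  0.39  6.05] rot [-0.003   0.0004 -0.0039]
4 rows of [-0.423, 0.096, 1.512, -0.001, 0.0, -0.001]
pred carton far top edge [[232.6, 148.7], [333.6, 148.6]]
fin rows cols 220-340 [(200, 30, 32), (208, 28, 29), (216, 9, 11), (224, 21, 17), (232, 50, 7), (240, 51, 7), (248, 204, 28), (256, 201, 28), (264, 202, 31), (272, 203, 34), (280, 203, 29), (288, 171, 166), (296, 190, 193), (304, 191, 194), (312, 189, 191), (320, 5, 2), (328, 134, 136), (336, 154, 147), (344, 153, 146), (352, 152, 145), (360, 136, 130), (368, 8, 9), (376, 11, 12), (384, 10, 9), (392, 6, 7)]
```

The fin-top prediction matches the image to about 1 mm. Next I'll descend onto the fin and grip it.

```bash
python3 -m handwheel '[[-1.6,0.33,1.5,0,0,0],[0,0,2,0,0,0],[0,0,2,0,0,0],[0,0,0.5,0,0,0],[0,0,0,0,0,0],[0,0,0,0,0,0]]'; python3 -m handwheel '[[0,0,0,0,0,0],[0,0,0,0,0,0],[0,0,0,0,0,0],[0,0,0,0,0,0],[0,0,0,0,0,0],[0,0,0,0,0,0]]' 1; python3 - <<'E'
from h import *
s=read_state();R=Rn.from_rotvec(s['tool_rot']).as_matrix();d=s['tool_pos']-LIP0
print("tcp u,lat,n",d@U,d@LAT,d@N,s['ft_force'].round(1),s['wrist_torque'].round(2));print("tool comps of -U",(R.T@-U).round(3))
E
```

```text
t: 16.52
tool_pos: [0.492, -0.3746, 0.1689]
tool_rot: [0.767, 2.658, -0.151]
ft_force: [-0.3, -0.4, -0.4]
grip_width: 0.0856
gripper_force: 0.0
t: 17.27
tool_pos: [0.4917, -0.3746, 0.1682]
tool_rot: [0.767, 2.659, -0.151]
ft_force: [-4.3, 0.9, 5.3]
grip_width: 0.015
gripper_force: 58.4
tcp u,lat,n 0.17776615878502497 0.000332622072183911 0.04917309942085047 [-4.3  0.9  5.3] [ 0.31  0.69 -0.15]
tool comps of -U [ 0.975 -0.004  0.223]
```

```bash
python3 -m handwheel '[[0.49,0,0.11,0,0,0],[0.73,0,0.17,0,0,0],[0.73,0,0.17,0,0,0],[0.73,0,0.17,0,0,0],[0.49,0,0.11,0,0,0],[0.2,0,0.045,0,0,0],[0,0,0,0,0,0],[0,0,0,0,0,0]]'; python3 -m handwheel '[[0.2,0,0.045,0,0,0],[0.2,0,0.045,0,0,0],[0,0,0,0,0,0]]'; cat > f.py <<'E'
from h import *
s=read_state();d=s['tool_pos']-LIP0;print("tcp u,lat,n",(d@U).round(4),(d@LAT).round(4),(d@N).round(4),"F u,n",(s['ft_force']@U).round(1),(s['ft_force']@N).round(1),"q~",(.0186+.1778-d@U).round(4),s['grip_width'])
E
python3 f.py
```

```text
t: 18.27
tool_pos: [0.468, -0.3596, 0.1486]
tool_rot: [0.767, 2.658, -0.151]
ft_force: [-2.9, 1.0, 6.2]
grip_width: 0.0153
gripper_force: 58.6
t: 18.65
tool_pos: [0.4653, -0.3579, 0.1463]
tool_rot: [0.767, 2.658, -0.151]
ft_force: [-3.1, 1.2, 5.8]
grip_width: 0.0152
gripper_force: 58.6
tcp u,lat,n 0.1396 0.0006 0.0492 F u,n 0.7 6.7 q~ 0.0568 0.01519599209748132
```

```bash
python3 -m handwheel '[[0.2,0,0.045,0,0,0],[0,0,0,0,0,0]]'; python3 f.py;  python3 -m handwheel '[[0.2,0,0.045,0,0,0],[0,0,0,0,0,0]]'; python3 f.py
```

```text
t: 18.9
tool_pos: [0.4641, -0.3571, 0.1454]
tool_rot: [0.767, 2.657, -0.151]
ft_force: [-2.9, 1.2, 5.9]
grip_width: 0.0153
gripper_force: 58.6
tcp u,lat,n 0.1379 0.0006 0.0492 F u,n 0.8 6.6 q~ 0.0585 0.01525992203912269
t: 19.15
tool_pos: [0.4641, -0.3571, 0.1454]
tool_rot: [0.766, 2.654, -0.152]
ft_force: [-0.2, -1.9, 7.4]
grip_width: 0.0152
gripper_force: 58.6
tcp u,lat,n 0.1379 0.0006 0.0492 F u,n 4.9 5.6 q~ 0.0585 0.015176955608622741
```

```bash
python3 -m handwheel '[[0.15,0,0.035,0,0,0],[0,0,0,0,0,0]]'; python3 f.py
```

```text
t: 19.4
tool_pos: [0.4641, -0.3571, 0.1454]
tool_rot: [0.765, 2.652, -0.152]
ft_force: [1.5, -3.1, 8.6]
grip_width: 0.0153
gripper_force: 58.7
tcp u,lat,n 0.1379 0.0006 0.0492 F u,n 7.3 5.4 q~ 0.0585 0.015322084578047295
```

Contact, with a net push of about 5 N. I'll push a little more to make sure the carton is fully against the lip.

```bash
python3 -m handwheel '[[0.3,0,0.07,0,0,0],[0,0,0,0,0,0],[0,0,0,0,0,0]]'; python3 f.py; python3 -m handwheel '[[0.3,0,0.07,0,0,0],[0,0,0,0,0,0],[0,0,0,0,0,0]]'; python3 f.py
```

```text
t: 19.77
tool_pos: [0.4641, -0.3571, 0.1454]
tool_rot: [0.764, 2.647, -0.154]
ft_force: [5.3, -7.7, 12.4]
grip_width: 0.0153
gripper_force: 58.8
tcp u,lat,n 0.1379 0.0006 0.0492 F u,n 14.1 5.2 q~ 0.0585 0.015269759325189276
t: 20.15
tool_pos: [0.4641, -0.3571, 0.1454]
tool_rot: [0.763, 2.643, -0.155]
ft_force: [7.4, -9.0, 14.5]
grip_width: 0.0155
gripper_force: 58.9
tcp u,lat,n 0.1379 0.0007 0.0492 F u,n 17.4 5.6 q~ 0.0585 0.015478958062224362
```

```bash
python3 -m handwheel '[[-0.3,0,-0.07,0,0,0],[-0.3,0,-0.07,0,0,0],[0,0,0,0,0,0]]'; python3 f.py; python3 -m handwheel '[[0,0,0,0,0,0],[0,0,0,0,0,0],[0,0,0,0,0,0],[0,0,0,0,0,0],[0,0,0,0,0,0]]' -1; python3 -m handwheel '[[0,0,-2,0,0,0],[0,0,-4,0,0,0],[0,0,-5,0,0,0],[0,0,-4,0,0,0],[0,0,0,0,0,0],[0,0,0,0,0,0],[0,0,0,0,0,0]]'; cat > chk.py <<'E'
from h import *
s=read_state();p=(s['tool_pos'],s['tool_rot']);c=capture('wrist');cv2.imwrite('pics/w11.png',c['image'][:,:,::-1]);np.savez('w11.npz',pos=p[0],rot=p[1])
m=silhouettes('wrist','carton_a');print([(b['p'],np.round(b['extent']).tolist()) for b in m])
P=lambda u,n,w:proj(c,np.array([LIP0+u*U+n*N+k*w*LAT for k in(-1,1)]),p).round(1).tolist()
print("lip top",P(0,.024,.039));print("carton top low edge",P(0,.064,.032));print("carton top high edge",P(.11,.064,.032));print("jaw top",P(.11,.04,.031))
g=cv2.cvtColor(c['image'],cv2.COLOR_RGB2GRAY).astype(int);x=int(np.mean([P(.05,.064,.01)[0][0],P(.05,.064,.01)[1][0]]))
I=c['image'];print(x,[(r,I[r,x].tolist()) for r in range(20,300,4)])
E
python3 chk.py
```

```text
t: 20.52
tool_pos: [0.4641, -0.3571, 0.1453]
tool_rot: [0.766, 2.652, -0.152]
ft_force: [1.2, -2.5, 9.5]
grip_width: 0.0152
gripper_force: 58.9
tcp u,lat,n 0.1378 0.0007 0.0492 F u,n 7.3 6.4 q~ 0.0586 0.015151262414956167
t: 21.15
tool_pos: [0.4611, -0.3551, 0.1426]
tool_rot: [0.767, 2.659, -0.15]
ft_force: [0.6, 0.2, 0.4]
grip_width: 0.0851
gripper_force: 0.0
t: 22.02
tool_pos: [0.4134, -0.3243, 0.2805]
tool_rot: [0.766, 2.66, -0.148]
ft_force: [-0.5, -0.6, -0.2]
grip_width: 0.0854
gripper_force: 0.0
[(0.61, [275.0, 113.0, 76.0, 122.0])]
lip top [[239.3, 62.2], [314.2, 61.9]]
carton top low edge [[241.9, 48.0], [311.2, 47.7]]
carton top high edge [[240.8, 164.8], [312.9, 164.6]]
jaw top [[244.7, 165.5], [309.2, 165.3]]
276 [(20, [146, 153, 153]), (24, [147, 156, 153]), (28, [147, 156, 153]), (32, [148, 156, 155]), (36, [149, 157, 154]), (40, [147, 155, 153]), (44, [147, 157, 153]), (48, [150, 158, 156]), (52, [119, 126, 124]), (56, [192, 104, 57]), (60, [195, 84, 11]), (64, [197, 90, 17]), (68, [195, 195, 186]), (72, [168, 166, 157]), (76, [169, 167, 157]), (80, [169, 167, 158]), (8
[... 481 characters left out ...]
, (172, [15, 15, 15]), (176, [21, 21, 21]), (180, [20, 21, 19]), (184, [64, 10, 6]), (188, [198, 27, 21]), (192, [197, 25, 21]), (196, [199, 29, 25]), (200, [199, 31, 23]), (204, [198, 29, 21]), (208, [197, 27, 22]), (212, [198, 26, 21]), (216, [23, 22, 23]), (220, [26, 25, 25]), (224, [25, 24, 25]), (228, [24, 23, 24]), (232, [24, 24, 24]), (236, [25, 23, 24]), (240, [23, 22, 21]), (244, [25, 24, 25]), (248, [23, 23, 22]), (252, [23, 23, 23]), (256, [23, 22, 25]), (260, [28, 27, 28]), (264, [76, 85, 82]), (268, [168, 165, 169]), (272, [98, 95, 88]), (276, [185, 187, 183]), (280, [175, 176, 174]), (284, [186, 187, 185]), (288, [187, 189, 185]), (292, [187, 189, 186]), (296, [188, 189, 186])]
```

The picture numbers agree. The carton's low top edge is at row 53, its high edge at row 170 with the black jaw right behind it, and it didn't move under a 17 N push, so it's seated. The hand is clear and the empty carton was never touched, so I'm handing in.

```bash
python3 -c "
from cell import *
print(job_done())"
```

```text
the job is handed in; nothing more can be done
None
```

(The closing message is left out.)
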